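# Pump a brake lever and hold it against its stop

### The job

Check that the red brake lever on its test stand stops short of the bar: with the outside of the fingers press it in to its stop, let it spring all the way back out, then press it in to its stop again and finish while still holding it there. Push only on the lever's outer face: keep the fingers out of the gap and off the bar's grip, grasp nothing, and leave the black clutch lever and the loose things round the stands alone.

Things in the scene. Friction and masses are not known exactly. Their poses are not given: they have to be found in the camera images.
- red_lever (a joint): swing of the red brake lever about its upright pivot pin, rad: 0 = out, where its spring holds it; grows as it is pressed towards the bar; 0.30 = on its built-in stop, about 17 mm short of the bar's grip. At the press point the spring pushes back with about 2 N when out, rising to 9 N at the stop
- red_press (a point): press point on the outer face (away from the bar) of the red brake lever, 105 mm above the bench, mid-height. Level straight blade 9 mm thick, 14 mm high, 126 mm long from pivot to ball end, black liner inside. Axes turn with the lever: +x square to the blade towards the bar (the way to push), +y along it to the pivot, z up. Travels 27 mm to the stop on a 90 mm arc
- red_pivot (a point): pivot of the red lever at the blade's mid-height, axes as red_press; the press point lies at (-4.5, -90, 0) mm from it in these axes
- red_bar (a point): middle of the black rubber grip on the bar behind the red lever: 29 mm across, 98 mm long, level along its y, 105 mm above the bench; +x points away from the lever. The bar is held by two grey posts on an aluminium base plate 110 x 200 x 12 mm fixed to the bench; nothing on the stand is more than 17 mm above the bar's axis
- black_lever (a joint): swing of the black clutch lever about its upright pivot pin, rad: 0 = out, where its spring holds it; grows as it is pressed towards the bar; 0.30 = on its built-in stop, about 17 mm short of the bar's grip. At the press point the spring pushes back with about 2 N when out, rising to 9 N at the stop
- black_press (a point): press point on the outer face (away from the bar) of the black clutch lever, 105 mm above the bench, mid-height. Level straight blade 9 mm thick, 14 mm high, 126 mm long from pivot to ball end, black liner inside. Axes turn with the lever: +x square to the blade towards the bar (the way to push), +y along it to the pivot, z up. Travels 27 mm to the stop on a 90 mm arc
- black_pivot (a point): pivot of the black lever at the blade's mid-height, axes as black_press; the press point lies at (-4.5, -90, 0) mm from it in these axes
- black_bar (a point): middle of the black rubber grip on the bar behind the black lever: 29 mm across, 98 mm long, level along its y, 105 mm above the bench; +x points away from the lever. The bar is held by two grey posts on an aluminium base plate 110 x 200 x 12 mm fixed to the bench; nothing on the stand is more than 17 mm above the bar's axis
- oil_bottle: oil bottle with orange nozzle, 42 mm across, 109 mm tall, loose; origin at the centre of its underside
- weight_0: brass check weight, 38 mm across, 28 mm tall, loose; origin at the centre of its underside
- loupe: black stand loupe, 39 mm across, 32 mm tall, loose; origin at the centre of its underside

How it is judged (in metres and radians):
On the way, in this order (a step that is already met when the one before it is completed fails the run):
1. the red lever is pressed in to its stop by the fingers (value of joint red_lever above 0.265 rad and contact force between the fingers and red_lever above 3 N), for 0.2 s.
2. the red lever is let all the way out (value of joint red_lever below 0.03 rad), for 0.1 s.
At the end, for the whole second after the job is handed in: after one full press and release, the red lever is again pressed in to its stop (over 0.265 of 0.30 rad, i.e. within about 3 mm at the press point) and kept there at rest by the fingers with more than 3 N; the black lever is out (all of step 1 and not (velocity of joint red_lever above 0.1 rad/s) and value of joint black_lever below 0.05 rad); the arm keeps its last pose, push and grip.
It fails at once if the fingers go into the gap: they touch the inner face of the red lever or the grip of its bar (contact force between the fingers and red_lever_c3 above 0.5 N or contact force between the fingers and red_stand_c18 above 0.5 N).
It fails at once if the black lever is pressed (value of joint black_lever above 0.06 rad).
It fails at once if a loose bystander is shifted by more than 15 mm or lifted (distance of any of oil_bottle, weight_0, loupe from where it was at the start of the episode above 0.015 m).
It also fails if it takes over 35 s, if anything falls off the work surface, if the arm or the gripper's body presses on something with over 40 N, if the wrist force passes 120 N, or if a joint passes its speed limit or range.

### The arm

A 6-joint arm with a two-finger parallel gripper is mounted at the origin on a cart in front of the work surface, level with it; the furniture and walls round the work are solid. World frame = base frame: x ahead of the robot, y to its left, z up, the work surface at z = 0. Lengths are in mm, angles in rad, forces in N, time in s.
With the tool pointing down it reaches from about 350 to 975 mm from the base axis. Payload 7.1 kg.
Tool frame: the origin (TCP) lies midway between the tips of the shut fingers; the grasp point (between the pads) lies 19 mm behind it; z points along the fingers, y is the line along which they close (so a half turn about z gives the same grasp; the last joint's range is limited). The gripper opens to 88 mm and grips with 3 to 60 N. Pads are 20 mm wide; open, the fingers measure 115 mm over their backs; the gripper's body (75 mm by 178 mm) begins 61 mm behind the grasp point.
Start: joints at [-1.353, 0.423, 1.63, -0, 1.089, -0.019], TCP at [146.64, -607.537, 195.375] pointing down, gripper open.
Joint ranges: [-3, 3], [-0.9, 2.11], [0.09, 2.58], [-1.31, 4.45], [0.11, 2.69], [-2.54, 2.54]. Speed limits (rad/s): [2.39, 2.39, 3.01, 3.14, 3.14, 3.14].

### API

Orientations are given as a rotation vector (axis times angle).
In Python, from cell import * gives the robot as it stands. Calls block until the motion is done:
- move_pose(position, orientation): joint-space move of the TCP to a pose.
- movel(position, speed=150, frame=None, threshold=None): straight line of the TCP; frame=None keeps the orientation; speed is the mean speed in mm/s. With threshold (N) it stops when the force on the tool has changed by that much, and returns True; else False.
- set_joints(angles): joint-space move.
- grip(opening, grasp_force=None): opening from 0.0 (shut) to 1.0 (fully open); grasp_force is the grip in N (None keeps the last); returns when the fingers have stopped.
- dwell(seconds).
- inverse_kinematics(position, orientation): joint angles nearest the present ones, or None.
- read_camera(name): name is "scene" or "top" or "wrist"; returns the picture (480x640x3 uint8, blue, green, red); there is no depth.
- camera_model(name): a dict with "fx", "fy", "cx", "cy" (pixels), "R" (3x3) and "t" (3): a world point X has camera coordinates R X + t; the wrist camera has in their place "mount" (4x4, takes a point from camera to tool coordinates, whose origin is the TCP and whose axes are the flange's). Camera axes: x right, y down, z forward; pixel columns grow to the right and rows downward; lengths in mm; the calibration is good to about 2 mm. A picture is of the moment at which its call begins: read the wrist's pose just before it. camera_model takes no time and is no camera call.
A pose or a line that the arm cannot do raises MotionError and nothing moves.
- close_job(): hands the job in; it is judged then, once.
Readings, each from a call of its own:
- current_time_s(): time.
- current_joints(): joint angles.
- current_dq(): joint speeds.
- current_effort(): joint torques, N m.
- current_tcp_pos(): TCP position.
- current_tcp_rot(): TCP orientation.
- current_wrist_force(): force on the tool from outside, world axes, zero at the start.
- current_wrist_torque(): the same for the moment, N m.
- current_grip_width(): opening from 0.0 (shut) to 1.0 (fully open).
- current_finger_force(): force on a finger pad.
Only numpy, scipy, OpenCV 4.12 (cv2) and the standard library are available. Lean on these libraries where they do the work, as an engineer would, in place of code of your own. Each camera call takes 0.05 s, during which the arm holds its last target. There are 200 camera calls.

## Working session

There is one attempt and no reset: what is moved stays moved. The work goes in short steps, each a Python script; the robot and the scene stay as the last script left them, time stands still between calls to the robot, and variables do not carry over. Pictures are saved under pics/ and viewed, at most 10 in all, crops included, and the job is handed in when it is done.

```bash
mkdir -p pics; python3 - <<'E'
from cell import *
import cv2
for n in("scene","top"):
    cv2.imwrite(f"pics/{n}0.png",read_camera(n)); m=camera_model(n); print(n,m)
print(current_time_s(),current_tcp_rot())
E
```

```text
scene {'fx': 606.6353942634265, 'fy': 606.6353942634265, 'cx': 316.4358962161617, 'cy': 243.21013168427118, 'R': array([[-0.56528682, -0.82485118,  0.00844584],
       [-0.62491897,  0.42154113, -0.65709919],
       [ 0.53844878, -0.37672748, -0.7537568 ]]), 't': array([323.70192772, 371.70782415, 850.28779303])}
top {'fx': 435.3004975635581, 'fy': 435.3004975635581, 'cx': 312.0655825827185, 'cy': 232.87975619037783, 'R': array([[-0.02559229, -0.99964033,  0.00801492],
       [-0.99228691,  0.02442961, -0.12153142],
       [ 0.12129191, -0.01106336, -0.99255522]]), 't': array([ 22.78364811, 516.33671311, 889.98135342])}
0.1 [-3.11826030e+00 -3.70910891e-01  2.11122361e-04]
```

View pics/top0.png

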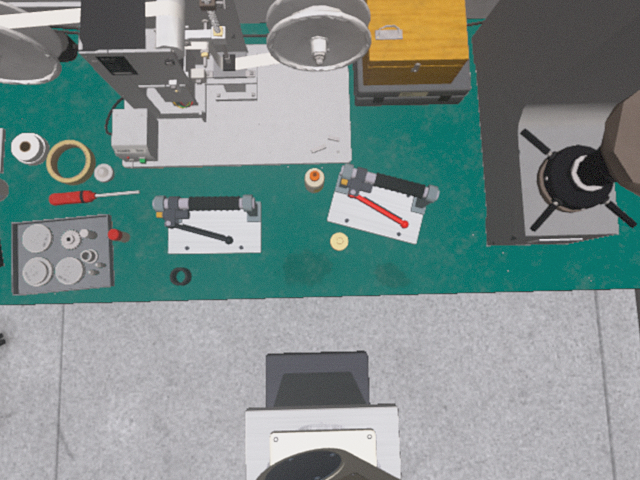

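View pics/scene0.png

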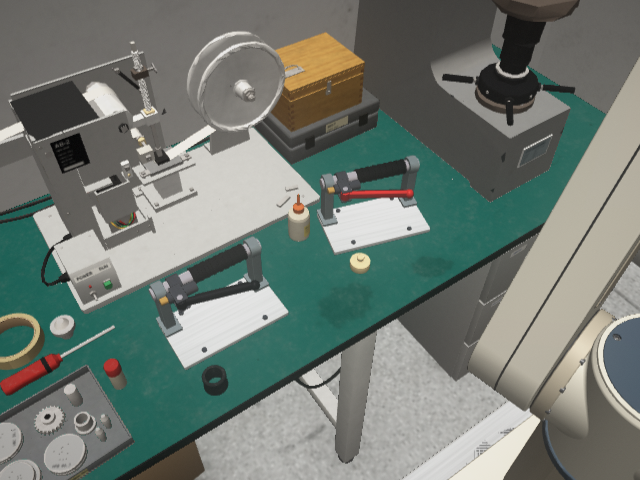

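The top view shows the red lever from its pivot near (350,193) to its ball end at (405,224), with the bar behind it away from the robot. The bottle is at (314,180) and the weight at (339,241). In the scene view, the outer face of the lever is clear of everything else. Next I'll locate the lever in both views.

```bash
cat >h.py <<'E'
from cell import *
import cv2,numpy as np
from scipy.spatial.transform import Rotation as Ro
def ray(name,uv,z,pose=None):
    m=camera_model(name); uv=np.atleast_2d(uv).astype(float)
    d=np.c_[(uv[:,0]-m["cx"])/m["fx"],(uv[:,1]-m["cy"])/m["fy"],np.ones(len(uv))]
    if name=="wrist":
        p,r=pose; M=np.array(m["mount"]); R=Ro.from_rotvec(r).as_matrix()
        D=d@(R@M[:3,:3]).T; C=R@M[:3,3]+p
    else: D=d@m["R"]; C=-m["R"].T@m["t"]
    return C+D*((z-C[2])/D[:,2])[:,None]
def redmask(im,roi):
    h=cv2.cvtColor(im,cv2.COLOR_BGR2HSV); k=cv2.inRange(h,(0,130,70),(6,255,255))|cv2.inRange(h,(174,130,70),(180,255,255))
    o=np.zeros_like(k); x0,y0,x1,y1=roi; o[y0:y1,x0:x1]=k[y0:y1,x0:x1]
    n,l,s,c=cv2.connectedComponentsWithStats(o); i=1+np.argmax(s[1:,4]); return (l==i).astype(np.uint8)*255
E
python3 - <<'E'
from h import *
for n,roi in(("top",(335,165,450,240)),("scene",(320,170,430,215))):
    k=redmask(cv2.imread(f"pics/{n}0.png"),roi); v,u=np.nonzero(k); r=cv2.minAreaRect(np.c_[u,v].astype(np.float32)); print(n,len(u),r)
    P=ray(n,np.c_[u,v],110)[:,:2]; m=P.mean(0); w,V=np.linalg.eigh(np.cov((P-m).T)); a=V[:,1]; a=a*np.sign(a[1])
    s=(P-m)@a; t=(P-m)@np.array([a[1],-a[0]])
    print("mean",m,"axis",a,"ends",m+a*s.min(),m+a*s.max(),"len",np.ptp(s))
    for lo in np.linspace(s.min(),s.max(),8)[:-1]:
        q=(s>=lo)&(s<lo+np.ptp(s)/7); print(lo.round(),t[q].min().round(1),t[q].max().round(1))
print(-camera_model("top")["R"].T@camera_model("top")["t"])
for p in((314,180),(339,241)):print(ray("top",p,(105,28)[p[0]>320]))
print(camera_model("wrist")["mount"])
E
```

```text
top 284 ((378.87164306640625, 209.00985717773438), (65.71627807617188, 6.693778038024902), 30.323604583740234)
mean [ 547.70954805 -126.27702082] axis [0.52880652 0.8487424 ] ends [ 517.45802015 -174.83117702] [584.92924603 -66.53884708] len 127.59151634978932
-57.0 -7.3 6.0
-39.0 -4.2 4.7
-21.0 -4.3 4.6
-3.0 -3.8 5.0
16.0 -3.9 5.0
34.0 -3.7 5.2
52.0 -6.5 4.2
scene 502 ((376.4788513183594, 193.83401489257812), (8.392598152160645, 71.18636322021484), 88.18170166015625)
mean [ 546.5455107  -114.81524618] axis [0.5153981  0.85695087] ends [ 513.15228118 -170.33806902] [580.86528549 -57.75185928] len 131.3800044711924
-65.0 -11.9 8.9
-46.0 -8.7 7.8
-27.0 -7.8 8.7
-8.0 -6.9 9.7
10.0 -8.0 10.3
29.0 -7.5 8.8
48.0 -11.2 7.3
[404.9897069   20.007735   945.92416884]
[[612.88218633   4.11966891 105.        ]]
[[498.41176272 -46.88535483  28.        ]]
[[-1.86888733e-04 -9.54755971e-01 -2.97390317e-01  8.10257670e+01]
 [ 9.99999937e-01 -2.67878614e-04  2.31581127e-04  5.74323775e-01]
 [-3.00767970e-04 -2.97390255e-01  9.54755961e-01 -1.89237642e+02]
 [ 0.00000000e+00  0.00000000e+00  0.00000000e+00  1.00000000e+00]]
```

```bash
cat >>h.py <<'E'
def down(yaw):  # tool x at this yaw, z down
    return Ro.from_matrix(np.array([[np.cos(yaw),np.sin(yaw),0],[np.sin(yaw),-np.cos(yaw),0],[0,0,-1]])).as_rotvec()
E
python3 - <<'E'
from h import *
ax=np.array([.849,-.529]); f=np.array([533.2,-141.]); p=f-ax*60
grip(0.0)
move_pose([*p,200],down(-.55))
pose=(np.array(current_tcp_pos()),np.array(current_tcp_rot())); im=read_camera("wrist")
cv2.imwrite("pics/w0.png",im); np.save("w0.npy",np.array(pose)); print(pose,current_time_s())
k=redmask(im,(0,0,640,480)); v,u=np.nonzero(k); P=ray("wrist",np.c_[u,v],110,pose)[:,:2]
m=P.mean(0); w,V=np.linalg.eigh(np.cov((P-m).T)); a=V[:,1]; a*=np.sign(a[1]); s=(P-m)@a; t=(P-m)@np.array([a[1],-a[0]])
print(len(u),u.min(),u.max(),v.min(),v.max(),m,a,m+a*s.min(),m+a*s.max())
for lo in np.linspace(s.min(),s.max(),8)[:-1]:
    q=(s>=lo)&(s<lo+np.ptp(s)/7); print(lo.round(),t[q].min().round(1),t[q].max().round(1))
E
```

```text
(array([ 482.31314123, -109.76608476,  200.04521391]), array([ 3.02326937e+00, -8.53777528e-01,  3.08841109e-04])) 3.6417
1718 212 372 146 165 [ 545.40694038 -127.97847581] [0.52993008 0.84804134] [ 515.53743065 -175.77832692] [583.76815828 -66.58943661]
-56.0 -7.6 7.3
-38.0 -3.9 4.0
-20.0 -4.0 3.9
-1.0 -4.1 3.8
17.0 -3.5 4.4
36.0 -3.7 4.9
54.0 -7.7 5.6
```

View pics/w0.png

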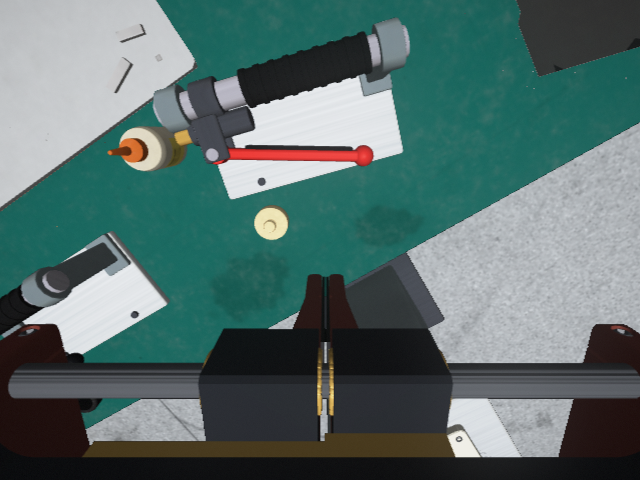

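The wrist view shows the red blade from pivot pin (212,155) to ball (365,155), agreeing with the top view to about 2 mm. The outer side facing the fingers is free, and the weight at (271,223) is well below fingertip height. I'll press along the arc while watching the force.

```bash
cat >>h.py <<'E'
PIV=np.array([582.8,-68.1]); Y0=-.558; Z=88
def pose_at(th,back=0.,half=10.):
    y=Y0+th; c,s=np.cos(y),np.sin(y)
    return [*(PIV+np.array([[c,-s],[s,c]])@[-4.5-half-back,-90]),Z],down(y)
def push(th):
    p,r=pose_at(th); movel(p,speed=40,frame=r)
def F():
    return float(np.linalg.norm(np.array(current_wrist_force())[:2]))
def fn(th):
    y=Y0+th; return float(-np.dot(np.array(current_wrist_force())[:2],[np.cos(y),np.sin(y)]))
E
python3 - <<'E'
from h import *
p,r=pose_at(0,35); movel([p[0],p[1],200],speed=150,frame=r); movel(p,speed=150); b=fn(0); print("free",b)
p,r=pose_at(0,8); movel(p,speed=80); print("8mm off",fn(0)-b)
th=-.04
while th<.4:
    push(th); f=fn(th)-b; print(round(th,3),round(f,2),end="; ")
    if f>14: break
    th+=.02
dwell(.3); print("\nend",th,fn(th)-b,current_wrist_force(),current_time_s(),b)
im=read_camera("wrist"); cv2.imwrite("pics/w1.png",im)
cv2.imwrite("pics/s1.png",cv2.resize(read_camera("scene")[130:270,280:460],None,fx=4,fy=4))
E
```

```text
free -0.6809715801164113
8mm off 1.3590857834943875
-0.04 0.7; -0.02 0.79; 0.0 0.59; 0.02 0.87; 0.04 0.86; 0.06 1.38; 0.08 1.25; 0.1 0.1; 0.12 1.03; 0.14 0.49; 0.16 0.61; 0.18 0.22; 0.2 1.61; 0.22 0.27; 0.24 -0.14; 0.26 0.87; 0.28 -0.35; 0.3 -0.01; 0.32 1.24; 0.34 0.43; 0.36 0.02; 0.38 1.71; 
end 0.4000000000000001 1.0567146319048737 [-0.51278283 -0.83036532 -0.32153652] 11.0917 -0.6809715801164113
```

View pics/w1.png

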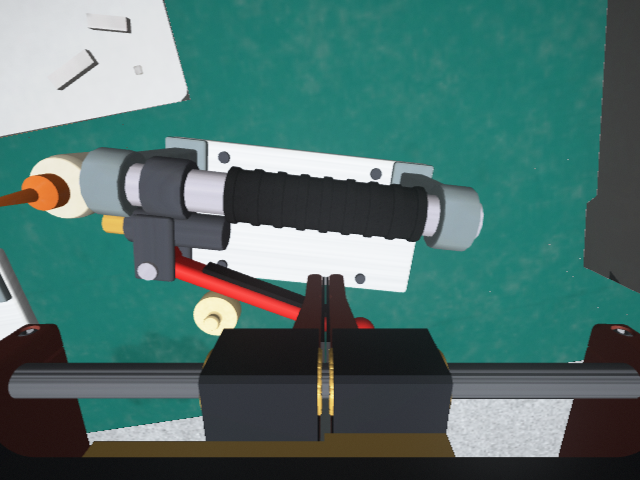

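```bash
python3 - <<'E'
from h import *
print(current_tcp_pos(),current_tcp_rot(),pose_at(.4),current_grip_width(),current_time_s())
E
```

```text
[ 552.56688121 -154.10810234   88.01486238] [-3.12911329e+00  2.79460158e-01  1.31387568e-05] ([np.float64(554.3197036702493), np.float64(-154.69747525747843), 88], array([ 3.13179441, -0.24792775,  0.        ])) 0.002812127694875971 11.1917
```

View pics/s1.png

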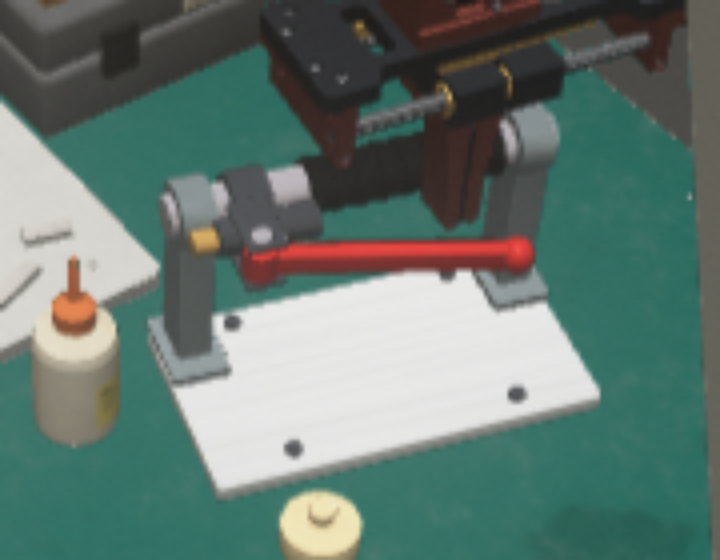

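```bash
python3 - <<'E'
from h import *
def proj(n,X):
    m=camera_model(n); c=m["R"]@np.array(X)+m["t"]; return np.array([m["fx"]*c[0]/c[2]+m["cx"],m["fy"]*c[1]/c[2]+m["cy"]])
def wproj(X,p,r):
    m=camera_model("wrist"); M=np.array(m["mount"]); R=Ro.from_rotvec(r).as_matrix()
    c=M[:3,:3].T@(R.T@(np.array(X)-p)-M[:3,3]); return m["fx"]*c[0]/c[2]+m["cx"],m["fy"]*c[1]/c[2]+m["cy"]
p,r=np.array(current_tcp_pos()),current_tcp_rot()
print("tcp scene crop",(proj("scene",p)-[280,130])*4,"wrist",wproj(p,p,r))
for X in([515.5,-175.8,105],[582.8,-68.1,105],[535,-144,105]): print((proj("scene",X)-[280,130])*4,wproj(X,p,r))
cv2.imwrite("pics/t1.png",cv2.resize(read_camera("top")[140:260,300:460],None,fx=4,fy=4,interpolation=cv2.INTER_CUBIC))
E
```

```text
tcp scene crop [442.16472471 247.56635243] wrist (np.float64(323.47081664332296), np.float64(272.0847938375588))
[533.55810325 249.26111324] (np.float64(371.2970046408044), np.float64(335.30243714235604))
[257.85402297 255.770221  ] (np.float64(157.25605984589905), np.float64(259.85170714409475))
[452.88828468 251.64721418] (np.float64(311.446402001113), np.float64(314.7285062881917))
```

View pics/t1.png

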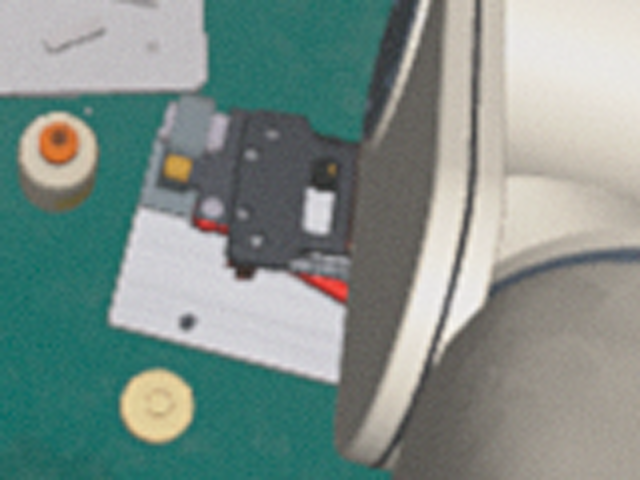

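```bash
python3 - <<'E'
from h import *
m=camera_model("wrist"); M=np.array(m["mount"])
def w(X):
    c=M[:3,:3].T@(np.array(X)-M[:3,3]); return np.round([m["fx"]*c[0]/c[2]+m["cx"],m["fy"]*c[1]/c[2]+m["cy"]],0)
for x in(0,5,10):
    for z in(0,-10,-19,-27): print((x,z),w((x,0,z)),w((x,5,z)),end=" ")
s=cv2.imread("pics/s1.png"); print()
for x in (440,455,465): print(x,[tuple(int(i) for i in s[y,x]) for y in range(204,262,5)])
im=cv2.imread("pics/w1.png"); print([tuple(int(i) for i in im[y,316]) for y in range(262,300,3)])
E
```

```text
(0, 0) [323. 272.] [332. 272.] (0, -10) [323. 279.] [332. 279.] (0, -19) [323. 286.] [332. 286.] (0, -27) [323. 292.] [333. 292.] (5, 0) [323. 264.] [332. 264.] (5, -10) [323. 271.] [332. 271.] (5, -19) [323. 277.] [332. 277.] (5, -27) [323. 284.] [333. 284.] (10, 0) [323. 257.] [332. 257.] (10, -10) [323. 263.] [332. 263.] (10, -19) [323. 269.] [333. 269.] (10, -27) [323. 275.] [333. 275.] 
440 [(42, 45, 59), (42, 44, 60), (43, 47, 61), (52, 56, 61), (78, 85, 60), (100, 110, 59), (93, 103, 56), (64, 70, 87), (60, 63, 193), (65, 70, 227), (58, 62, 188), (49, 51, 125)]
455 [(43, 47, 65), (45, 48, 67), (44, 47, 64), (46, 49, 64), (59, 64, 63), (87, 96, 61), (96, 105, 60), (66, 71, 97), (59, 63, 197), (64, 69, 226), (57, 59, 182), (47, 50, 121)]
465 [(42, 46, 56), (43, 46, 58), (44, 47, 61), (55, 61, 60), (89, 99, 58), (103, 113, 58), (93, 104, 57), (65, 71, 97), (59, 63, 198), (64, 68, 225), (56, 60, 180), (47, 50, 121)]
[(244, 242, 240), (247, 246, 244), (246, 244, 241), (243, 241, 238), (81, 79, 88), (48, 47, 64), (48, 47, 64), (47, 46, 62), (46, 46, 63), (45, 44, 62), (43, 43, 61), (43, 43, 61), (41, 42, 59)]
```

The wrist tip row and the scene view, where green bench shows between finger and lever, agree. The visible fingertips sit about 26 mm above the nominal TCP, so they passed over the lever without touching it. I'll lift, back off, and press again with the TCP lower. A Z of 64 puts the fingers across the blade under either reading of the tip height.

```bash
sed -i 's/Z=88/Z=64/' h.py; python3 - <<'E'
from h import *
p=np.array(current_tcp_pos()); movel([p[0],p[1],130],speed=150)
q,r=pose_at(0,30); movel([q[0],q[1],130],speed=200,frame=r); movel(q,speed=150)
dwell(.1); b=np.mean([fn(0) for _ in range(5)]); print("free",b,current_tcp_pos(),current_time_s())
th=-.03; push(th)
while th<.36:
    f=fn(th)-b; print(round(th,3),round(f,2),end="; ")
    if f>14: break
    th+=.03; push(th)
dwell(.25); print("\nend",th,fn(th)-b,current_wrist_force(),current_time_s())
cv2.imwrite("pics/s2.png",cv2.resize(read_camera("scene")[130:270,280:460],None,fx=4,fy=4))
E
```

```text
free 0.19261326118602937 [ 498.45025536 -121.23261357   64.8382785 ] 12.9
-0.03 -0.65; 0.0 2.24; 0.03 2.51; 0.06 3.75; 0.09 4.32; 0.12 4.9; 0.15 5.66; 0.18 6.48; 0.21 6.38; 0.24 6.65; 0.27 7.6; 0.3 8.76; 0.33 15.23; 
end 0.33000000000000007 15.72384290232036 [-15.81397866   2.26402472   7.83420304] 16.9833
```

View pics/s2.png

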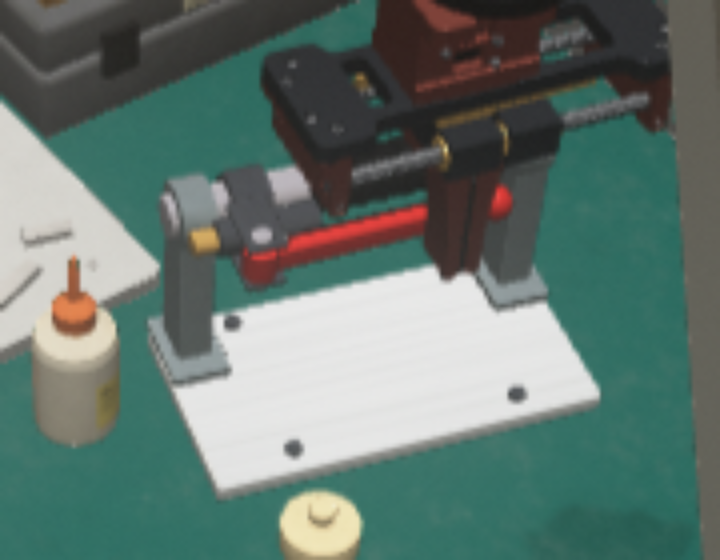

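The image shows the fingers in front of the outer face at crop (455,230), with the lever pressed towards the bar. The force rose as the spring figures predict and jumped to 15 N at the stop. Next come the release, a check that the lever is back out, and the second press.

```bash
python3 - <<'E'
from h import *
push(.15); push(-.03); q,r=pose_at(0,15); movel(q,speed=60,frame=r); dwell(.4); b=np.mean([fn(0) for _ in range(5)])
k=redmask(read_camera("scene"),(320,170,430,215)); k0=redmask(cv2.imread("pics/scene0.png"),(320,170,430,215))
for m in(k,k0):
    v,u=np.nonzero(m); j=u>u.max()-7; print("ball",u[j].mean(),v[j].mean())
print(b,current_time_s())
for th in(-.03,.08,.16,.24,.28,.31,.33): push(th); print(th,round(fn(th)-b,1),end="; ")
dwell(.4); print("hold",fn(.33)-b,current_wrist_force(),np.abs(current_dq()).max(),current_time_s())
cv2.imwrite("pics/s3.png",cv2.resize(read_camera("scene")[130:270,280:460],None,fx=4,fy=4))
E
```

```text
ball 386.0 193.0
ball 408.86538461538464 192.92307692307693
-0.2411111430026677 18.9583
-0.03 -0.3; 0.08 3.8; 0.16 5.5; 0.24 7.7; 0.28 8.2; 0.31 8.4; 0.33 14.2; hold 12.397798646520242 [-11.83874342   2.76214099   7.88423776] 0.002678445756889048 21.6333
```

View pics/s3.png

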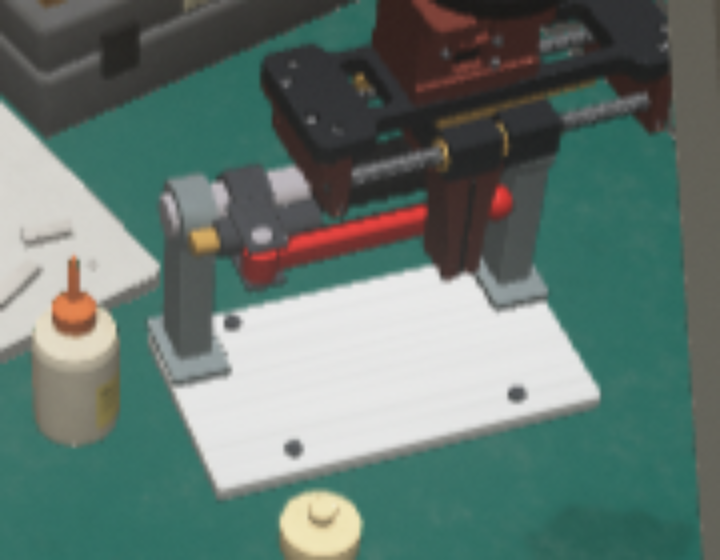

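The lever is back on its stop and held with 12 N. At release the fingers were out of contact, and the blade's row (193) matched its original position. The force rise on the second press also matched the first from the out position.

```bash
python3 -c "
from cell import *
print(close_job())"
```

```text
the job is handed in; nothing more can be done
None
```

I pressed the red lever to its stop, let it spring fully back out, then pressed it to its stop again; the job was handed in at about 22 s with the fingers holding it there at about 12 N. A first pass set too high took the fingertips over the lever and above the gap, with no contact force above sensor noise; I don't have the judge's verdict.

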